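# Nest the flowerpots on the bat

## Task

Gather the three collared flowerpots for the kiln: nest them one in another, in any order, into a single straight stack that stands upright in the middle of the round plywood bat, with each pot fully home on the rim of the one below. Handle them gently, never dropping, toppling or ramming them; let go at the end, and leave the other things on the bench where they are.

Things in the scene. Friction and masses are not known exactly. Their poses are not given: they have to be found in the camera images.
- pot0_mid (a point): one of three identical terracotta flowerpots, upright on the bench, mouth up, 96 mm tall: tapered body (35 mm across at the foot, 51 mm at 54 mm up), then a straight wider collar, 64 mm across, from 54 mm up to the rim; mouth 56 mm inside, collar wall 4 mm. About 240 g. This point is on its axis, half-way up (48 mm above the foot); z up the axis; yaw is of no matter
- pot1_mid (a point): one of three identical terracotta flowerpots, upright on the bench, mouth up, 96 mm tall: tapered body (35 mm across at the foot, 51 mm at 54 mm up), then a straight wider collar, 64 mm across, from 54 mm up to the rim; mouth 56 mm inside, collar wall 4 mm. About 240 g. This point is on its axis, half-way up (48 mm above the foot); z up the axis; yaw is of no matter
- pot2_mid (a point): one of three identical terracotta flowerpots, upright on the bench, mouth up, 96 mm tall: tapered body (35 mm across at the foot, 51 mm at 54 mm up), then a straight wider collar, 64 mm across, from 54 mm up to the rim; mouth 56 mm inside, collar wall 4 mm. About 240 g. This point is on its axis, half-way up (48 mm above the foot); z up the axis; yaw is of no matter
- pot0: the whole of that flowerpot; origin at the centre of its foot, z up its axis. Nested in a like pot it is home when the underside of its collar rests on the lower rim (foot clear of the lower floor): it then sits 42 mm higher than the lower pot, its whole collar showing, with about 2 mm play sideways
- pot1: the whole of that flowerpot; origin at the centre of its foot, z up its axis. Nested in a like pot it is home when the underside of its collar rests on the lower rim (foot clear of the lower floor): it then sits 42 mm higher than the lower pot, its whole collar showing, with about 2 mm play sideways
- pot2: the whole of that flowerpot; origin at the centre of its foot, z up its axis. Nested in a like pot it is home when the underside of its collar rests on the lower rim (foot clear of the lower floor): it then sits 42 mm higher than the lower pot, its whole collar showing, with about 2 mm play sideways
- bat_top (a point): centre of the top face of the round plywood bat: a plain disc 150 mm across and 18 mm thick, lying fixed on the bench; its place differs from start to start. z up
- brush: bystander: a paint brush lying down, 170 mm long; origin at its underside
- glaze_bowl: bystander: a low open clay bowl, 104 mm across, 45 mm tall; origin at its underside
- beaker: bystander: a straight-sided clay mug, 58 mm across, 85 mm tall, one ear handle, no collar: not one of the pots; origin at its underside
- prop: bystander: a pale upright cylinder (kiln prop), 38 mm across, 50 mm tall; origin at its underside
- rib: bystander: a flat wooden disc, 72 mm across, 7 mm thick; origin at its underside
- modeller: bystander: a spatula lying down, 180 mm long; origin at its underside
- wedge_tile: bystander: a flat white square tile, 60 x 60 x 12 mm; origin at its underside

How it is judged:
By the outcome, as a careful person would: the job done as asked, in the order asked, and still so for the second after the job is handed in, with the robot touching nothing.
It also fails if it takes over 67 s, if anything falls off the work surface, if the arm or the gripper's body presses on something with over 40 N, if the wrist force passes 120 N, or if a joint passes its speed limit or range.

## Robot

A 6-joint arm with a two-finger parallel gripper is mounted at the origin on the work surface. World frame = base frame: x ahead of the robot, y to its left, z up, the work surface at z = 0. Lengths are in m, angles in degrees, forces in N, time in s.
With the tool pointing down it reaches from about 0.25 to 0.725 m from the base axis. Payload 9.7 kg.
Tool frame: the origin (TCP) lies midway between the tips of the shut fingers; the grasp point (between the pads) lies bot.hold_point_z behind it (bot.hold_point_z is the distance from the TCP to the grasp point, in m); z points along the fingers, y is the line along which they close (so a half turn about z gives the same grasp; the last joint's range is limited). The gripper opens to 85 mm and grips with 20 to 120 N. Pads are 22 mm wide; open, the fingers measure 114 mm over their backs; the gripper's body (76 mm by 85 mm) begins 54 mm behind the grasp point. The pads swing forward as they close: fully open they stand 13 mm farther back than shut.
Start: joints at [70.417, 4.979, 10.078, 95.1, 0, 90], TCP at [0.184, 0.518, 0.231] pointing down, gripper open.
Joint ranges: [-179.16, 179.16], [-48.56, 103.87], [-65.8, 70.77], [-126.05, 130.52], [-82.76, 87.17], [-180, 180]. Speed limits (degrees/s): [127.2, 127.2, 147.25, 180, 180, 180].

## Interface

Orientations are given as [roll, pitch, yaw] about the fixed x, y, z axes, in that order (R = Rz(yaw) Ry(pitch) Rx(roll)).
In Python, from workcell import bot, camera, camera_model, ticket gives the robot as it stands.
- The arm moves only by the tool send_rows, never from a script. Its argument "targets" is text: rows parted by semicolons, each of 5 numbers parted by spaces: the shift along the tool's x, y, z in mm, then the turn about the tool's z in degrees, then the closure in counts, from 0 (fully open) to 255 (shut). A call has 1 to 20 rows; each row is the pose to reach, as a shift and turn from the pose commanded when the call began, along the tool's axes at that moment; what a row does not reach only later rows make up. A row lasts 1/8 s, in which the tool goes at most 62.5 mm and 10.7 degrees, less where a joint would pass 70% of its speed; a pose out of reach is approached as far as the arm can. A call with a gripper value outside its range is refused whole. The fingers move at their own pace and stop on an object; "newtons" is the grip in N (left out, the last holds). Time passes only in rows, so rows that repeat a pose let the fingers close. It gives the time, the measured TCP pose, the force, the opening and the grip force at its end, in the units of the state.
- bot.get_obs(): the state, without advancing time (a new reading comes with each control period).
- camera(name): name is "scene" or "top"; returns the picture (400x640x3 uint8, blue, green, red); there is no depth.
- camera_model(name): a dict with "K" (3x3 intrinsics, pixels), "pose" (4x4, takes a point from camera to world coordinates). Camera axes: x right, y down, z forward; pixel columns grow to the right and rows downward; lengths in m; the calibration is good to about 2 mm. A picture is of the moment at which its call begins. camera_model takes no time and is no camera call.
- ticket.job_done(): hands the job in; it is judged then, once.
The state is a dict: "time": time; "q": joint angles; "qd": joint speeds; "joint_efforts": joint torques, N m; "ee_pos": TCP position; "tcp_rot": TCP orientation; "wrist_force": force on the tool from outside, world axes, zero at the start; "torque": the same for the moment, N m; "opening": finger opening in m; "grasp_force": force on a finger pad.
Only numpy, scipy, OpenCV 4.12 (cv2) and the standard library are available. Lean on these libraries where they do the work, as an engineer would, in place of code of your own. Each camera call takes 0.05 s, during which the arm holds its last target. There are 200 camera calls.

## Working session

There is one attempt and no reset: what is moved stays moved. The work goes in short steps, Python scripts to look and compute and a tool call to move; the robot and the scene stay as the last step left them, time stands still between calls to the robot, and variables do not carry over. Pictures are saved under pics/ and viewed, at most 10 in all, crops included, and the job is handed in when it is done.

Besides the shell and the picture viewer there is one more tool, called after "Call:" as a command line: name --argument value ..., lists and objects as JSON in quotes. send_rows: Moves the arm, as the interface text tells. Its arguments: {"type":"object","properties":{"targets":{"type":"string"},"newtons":{"type":"number"}},"required":["targets"]}

```bash
mkdir -p pics; python3 - <<'E'
from workcell import bot,camera,camera_model
import cv2
for n in("scene","top"):
    cv2.imwrite(f"pics/{n}0.png",camera(n)); m=camera_model(n); print(n,m["K"],m["pose"])
print(bot.hold_point_z,bot.get_obs())
E
```

```text
scene [[361.03499109   0.         320.23679969]
 [  0.         361.03499109 196.72189217]
 [  0.           0.           1.        ]] [[-0.01238687  0.60476396 -0.79630843  1.1281776 ]
 [ 0.99990824  0.00312392 -0.01318145  0.00986047]
 [-0.00548407 -0.79639864 -0.60474717  0.54146096]
 [ 0.          0.          0.          1.        ]]
top [[441.03164941   0.         315.93244619]
 [  0.         441.03164941 208.06274874]
 [  0.           0.           1.        ]] [[-0.10689036 -0.97249708  0.2069393   0.34400531]
 [-0.99425907  0.10353683 -0.02700039  0.02042661]
 [ 0.00483196 -0.20863736 -0.97798114  1.00991272]
 [ 0.          0.          0.          1.        ]]
0.0187 {'time': 0.1, 'q': array([7.04177876e+01, 5.00893324e+00, 1.00401337e+01, 9.50999662e+01,
       4.77212037e-04, 9.00011075e+01]), 'qd': array([-0.01337424, -0.04052345,  0.08035752,  0.1088556 ,  0.00936386,
       -0.04796652]), 'joint_efforts': array([ 1.91491432e-03, -5.21560979e+01,  4.65654087e+01,  1.59913773e-02,
        1.03249297e-04,  5.82834900e-06]), 'ee_pos': array([0.18426801, 0.5180006 , 0.23065473]), 'tcp_rot': array([-1.79931234e+02, -4.75882510e-04,  1.60416680e+02]), 'wrist_force': array([ 0.6761304 ,  0.44054643, -0.35461441]), 'torque': array([ 0.01434311, -0.02773449, -0.00091689]), 'grasp_force': 0.0, 'opening': 0.08518717080407348}
```

View pics/scene0.png

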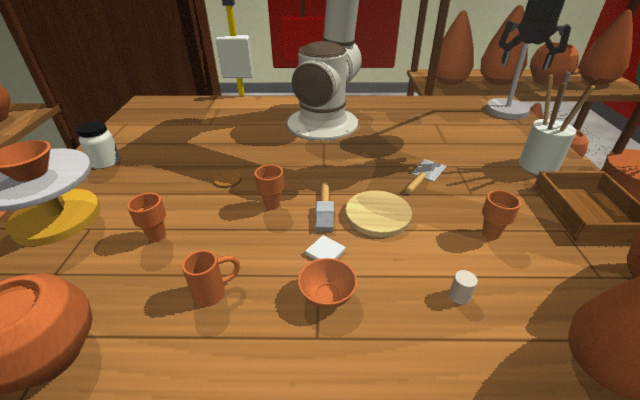

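View pics/top0.png

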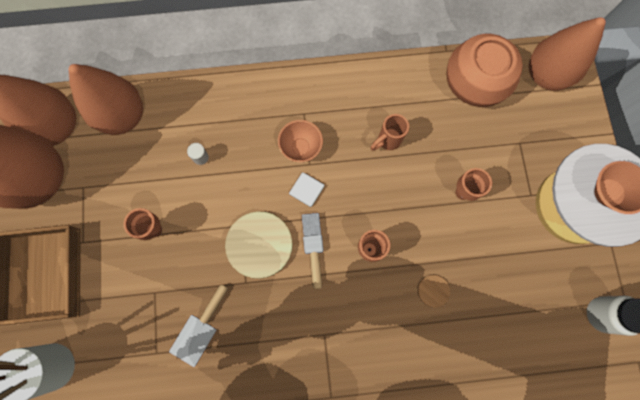

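The three pots are at top-view pixels (141,223), (374,245) and (474,184), which match scene pixels (498,215), (269,187) and (148,217). The bat is at top (259,245) and scene (378,214). I'll fit the silhouettes in both views.

```bash
cat > h.py <<'E'
import numpy as np,cv2
from scipy.optimize import minimize
from workcell import bot,camera,camera_model
CM={n:camera_model(n) for n in("scene","top")}
def proj(n,P):
    T=np.linalg.inv(CM[n]["pose"]); p=(P@T[:3,:3].T+T[:3,3])@CM[n]["K"].T
    return p[:,:2]/p[:,2:]
def ray(n,uv,z):
    M=CM[n]; d=M["pose"][:3,:3]@np.linalg.solve(M["K"],[*uv,1]); o=M["pose"][:3,3]
    return o+d*(z-o[2])/d[2]
POT=[[(0,.0175),(.054,.0255)],[(.054,.032),(.096,.032)]]
BAT=[[(0,.075),(.018,.075)]]
a=np.linspace(0,2*np.pi,60)
def sil(n,x,y,z0,parts,S=8):
    m=np.zeros((400*S,640*S),np.uint8) if 0 else None
    out=[]
    for part in parts:
        P=np.vstack([np.c_[x+r*np.cos(a),y+r*np.sin(a),0*a+z0+z] for z,r in part])
        out.append(cv2.convexHull(proj(n,P).astype(np.float32)))
    return out
def fit(masks,x,y,parts,z0=0,R=45,S=6):
    """masks: {view: bool mask}; maximise IoU in windows about the guess"""
    W={}
    for n,m in masks.items():
        c=proj(n,np.array([[x,y,z0+.03]]))[0].astype(int); u,v=max(c[0]-R,0),max(c[1]-R,0)
        w=m[v:v+2*R,u:u+2*R].astype(np.float32)
        W[n]=(u,v,cv2.resize(w,None,fx=S,fy=S,interpolation=cv2.INTER_LINEAR)>.5)
    def cost(p):
        s=0
        for n,(u,v,w) in W.items():
            r=np.zeros(w.shape,np.uint8)
            for h in sil(n,p[0],p[1],z0,parts): cv2.fillConvexPoly(r,np.int32(np.round((h-[u-.0,v-.0]+.5)*S-.5)),1)
            r=r>0; s-=(r&w).sum()/(r|w).sum()
        return s/len(W)
    b=minimize(cost,[x,y],method="Nelder-Mead",options=dict(initial_simplex=[[x,y],[x+.01,y],[x,y+.01]],xatol=1e-4))
    return b.x,-b.fun
def comp(m,uv):
    k,l=cv2.connectedComponents(cv2.morphologyEx(m.astype(np.uint8),cv2.MORPH_CLOSE,np.ones((5,5))))
    return (l==l[uv[1],uv[0]])&(l>0)
def tmask(I):
    b,g,r=[I[...,i].astype(float) for i in range(3)]
    return (r>40)&(g<.56*r)&(b<.45*r+3)
def bmask(I):
    b,g,r=[I[...,i].astype(float) for i in range(3)]
    return (g>.8*r)&(b<.8*g)&(r>120)
E
python3 - <<'E'
from h import *
I={n:cv2.imread(f"pics/{n}0.png") for n in CM}
for n,pts in dict(top=[(155,225),(389,245),(488,184),(259,235)],scene=[(498,205),(269,182),(148,210),(378,214)]).items():
    print(n,[I[n][v,u].tolist() for u,v in pts],I[n][120 if n=="top" else 350,350].tolist())
vis=[]
for n in CM: 
    m=tmask(I[n]);o=I[n].copy();o[m]=(0,255,0);o[bmask(I[n])]=(255,0,0);vis.append(o)
seeds=[((141,223),(498,207),POT),((374,245),(269,180),POT),((474,184),(148,210),POT),((259,240),(378,214),BAT)]
for t,s,P in seeds:
    f=bmask if P is BAT else tmask
    g=ray("top",t,.06 if P is POT else .018)
    M={"top":comp(f(I["top"]),t),"scene":comp(f(I["scene"]),s)}
    print(g[:2],{n:int(m.sum()) for n,m in M.items()},[fit(M,g[0],g[1],P),fit({"top":M["top"]},g[0],g[1],P),fit({"scene":M["scene"]},g[0],g[1],P)])
    x,y=fit(M,g[0],g[1],P)[0]
    for n,o in zip(CM,vis): 
        for h in sil(n,x,y,0,P): cv2.polylines(o,[np.int32(np.round(h))],True,(0,255,255))
cv2.imwrite("pics/v0.png",cv2.vconcat([vis[0][130:330],vis[1][100:330]]))
E
```

```text
top [[36, 48, 81], [92, 127, 186], [57, 80, 132], [158, 197, 209]] [91, 130, 168]
scene [[46, 82, 146], [34, 61, 111], [40, 78, 149], [127, 192, 221]] [68, 123, 178]
[0.55228083 0.37737673] {'top': 0, 'scene': 727} [(array([0.53082163, 0.37977377]), np.float64(0.2664742125020402)), (array([0.55228083, 0.37737673]), np.float64(-0.0)), (array([0.5307643 , 0.37984094]), np.float64(0.5331442099677538))]
[ 0.45039323 -0.122073  ] {'top': 0, 'scene': 893} [(array([ 0.44371179, -0.11834143]), np.float64(0.4380050229307709)), (array([ 0.45039323, -0.122073  ]), np.float64(-0.0)), (array([ 0.44371179, -0.11834143]), np.float64(0.8760100458615419))]
[ 0.56225855 -0.3625407 ] {'top': 0, 'scene': 1274} [(array([ 0.55762491, -0.35649322]), np.float64(0.458864751226349)), (array([ 0.56225855, -0.3625407 ]), np.float64(-0.0)), (array([ 0.55762491, -0.35649322]), np.float64(0.917729502452698))]
[0.49404738 0.12907476] {'top': 3529, 'scene': 2421} [(array([0.48451677, 0.13232379]), np.float64(0.9347982590312127)), (array([0.48608176, 0.13212246]), np.float64(0.9234445761527005)), (array([0.48222375, 0.13243072]), np.float64(0.9528907688261594))]
```

View pics/v0.png

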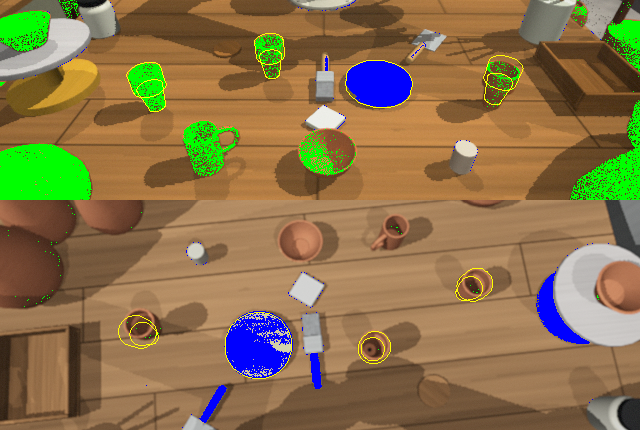

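```bash
cat >> h.py <<'E'
def tmask(I,k):
    b,g,r=[cv2.GaussianBlur(I[...,i],(0,0),.7).astype(float) for i in range(3)]
    return (g<k*r+1)
KT={"top":.67,"scene":.62}
E
python3 - <<'E'
from h import *
I={n:cv2.imread(f"pics/{n}0.png") for n in CM}
seeds=[((155,225),(498,205)),((389,245),(269,180)),((488,184),(148,210))]
vis={n:I[n].copy() for n in CM}
for n in CM: vis[n][tmask(I[n],KT[n])]=(0,255,0)
crops=[]
for t,s in seeds:
    c=(t[0]-14,t[1]);g=ray("top",c,.08)
    # seed: nearest masked pixel
    M={}
    for n,p in(("top",c),("scene",s)):
        m=tmask(I[n],KT[n]); ys,xs=np.nonzero(m); i=np.argmin((xs-p[0])**2+(ys-p[1])**2); M[n]=comp(m,(xs[i],ys[i]))
    r=fit(M,g[0],g[1],POT)
    print({n:int(m.sum()) for n,m in M.items()},r,fit({"top":M["top"]},g[0],g[1],POT),fit({"scene":M["scene"]},g[0],g[1],POT))
    for n in CM:
        o=cv2.resize(vis[n],None,fx=4,fy=4,interpolation=0)
        for h in sil(n,*r[0],0,POT): cv2.polylines(o,[np.int32(np.round((h+.5)*4))],True,(0,255,255))
        u,v=proj(n,np.array([[*r[0],.05]]))[0].astype(int)*4
        crops.append(o[v-120:v+120,u-120:u+120])
cv2.imwrite("pics/v1.png",cv2.vconcat([cv2.hconcat(crops[0::2]),cv2.hconcat(crops[1::2])]))
E
```

```text
{'top': 856, 'scene': 1336} (array([0.54561864, 0.36994836]), np.float64(0.9151288856685946)) (array([0.54469851, 0.36766757]), np.float64(0.8786582235153175)) (array([0.54564231, 0.37006573]), np.float64(0.9547008547008548))
{'top': 732, 'scene': 1014} (array([ 0.44708993, -0.11789128]), np.float64(0.9275838951378375)) (array([ 0.44569491, -0.11753494]), np.float64(0.8904558982683982)) (array([ 0.44725876, -0.1180605 ]), np.float64(0.9658692099552603))
{'top': 834, 'scene': 1365} (array([ 0.55863092, -0.35558024]), np.float64(0.931969421008585)) (array([ 0.55722589, -0.35530207]), np.float64(0.8909538936555532)) (array([ 0.55835643, -0.35560434]), np.float64(0.9741834033320727))
```

View pics/v1.png

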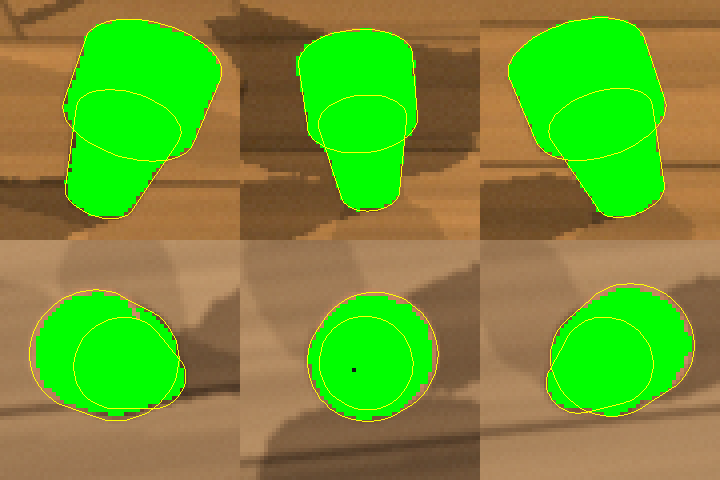

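The fits agree to 1–2 mm between views: pot A (0.545, 0.369), pot B (0.4465, −0.118), pot C (0.558, −0.3555), bat (0.484, 0.132). I'll start with A.

```bash
cat >> h.py <<'E'
from scipy.spatial.transform import Rotation as Ro
def to(x,y,z,p=None):
    o=bot.get_obs(); R=Ro.from_euler("xyz",o["tcp_rot"],degrees=True)
    return np.round(R.inv().apply(np.array([x,y,z])-o["ee_pos"])*1000,1)
E
python3 - <<'E'
from h import *
print(to(.545,.369,.2),to(.545,.369,.054))
E
```

```text
[-389.8  -19.4   30.7] [-389.8  -19.3  176.7]
```

Call:
send_rows --targets "-30 -1 0 0 0; -75 -4 5 0 0; -120 -6 10 0 0; -165 -8 15 0 0; -210 -10 20 0 0; -255 -13 25 0 0; -300 -15 28 0 0; -340 -17 30 0 0; -370 -18 31 0 0; -385 -19 31 0 0; -390 -19 31 0 0; -390 -19 60 0 0; -390 -19 90 0 0; -390 -19 120 0 0; -390 -19 145 0 0; -390 -19 162 0 0; -390 -19 172 0 0; -390 -19 177 0 0; -390 -19 177 0 0" --newtons 25

```text
time: 2.48
ee_pos: [0.5455, 0.3697, 0.0546]
tcp_rot: [180.0, 0.0, 160.4]
wrist_force: [0.1, -0.2, 0.1]
opening: 0.0854
grasp_force: 0.0
```

Call:
send_rows --targets "0 0 0 0 35; 0 0 0 0 50; 0 0 0 0 60; 0 0 0 0 70; 0 0 0 0 80; 0 0 0 0 95; 0 0 0 0 110; 0 0 0 0 110"

```text
time: 3.48
ee_pos: [0.5456, 0.3697, 0.0547]
tcp_rot: [180.0, 0.0, 160.4]
wrist_force: [-0.1, 0.5, 5.2]
opening: 0.0624
grasp_force: 28.1
```

```bash
python3 - <<'E'
from h import *
o=bot.get_obs(); print(o["ee_pos"],o["opening"],o["grasp_force"],o["wrist_force"])
print(to(.484,.132,.26),to(.484,.132,.074))
E
```

```text
[0.5456007  0.36968621 0.05469321] 0.06238086014754737 28.111499827355146 [-0.11701975  0.51726447  5.21794313]
[ -21.7 -244.5 -205.4] [ -21.6 -244.6  -19.4]
```

Call:
send_rows --targets "0 0 -3 0 110; 0 0 -12 0 110; 0 0 -30 0 110; 0 0 -55 0 110; -1 -8 -75 0 110; -3 -28 -85 0 110; -5 -55 -86 0 110; -8 -85 -86 0 110; -10 -115 -86 0 110; -13 -145 -86 0 110; -16 -175 -86 0 110; -18 -205 -86 0 110; -20 -228 -86 0 110; -21 -240 -80 0 110; -22 -244 -68 0 110; -22 -245 -54 0 110; -22 -245 -45 0 110; -22 -245 -43 0 110; -22 -245 -43 0 110"

```text
time: 5.85
ee_pos: [0.4841, 0.1317, 0.0972]
tcp_rot: [-180.0, -0.0, 160.4]
wrist_force: [0.3, -0.0, -2.8]
opening: 0.0625
grasp_force: 28.4
```

```bash
cat >> h.py <<'E'
def snap(tag,x,y,parts,z0,R=45):
    """picture of both views; fit with comp at the projected collar"""
    I={n:camera(n) for n in CM}; M={}
    for n in CM:
        cv2.imwrite(f"pics/{n}_{tag}.png",I[n]); m=tmask(I[n],KT[n])
        p=proj(n,np.array([[x,y,z0+.06]]))[0]; ys,xs=np.nonzero(m); i=np.argmin((xs-p[0])**2+(ys-p[1])**2); M[n]=comp(m,(xs[i],ys[i]))
    for n in CM: print(n,int(M[n].sum()),fit({n:M[n]},x,y,parts,z0,R))
    return I,M
def show(tag,I,L,c,S=4,R=75):
    out=[]
    for n in CM:
        o=cv2.resize(I[n],None,fx=S,fy=S,interpolation=2)
        for x,y,z0,parts in L:
            for h in sil(n,x,y,z0,parts): cv2.polylines(o,[np.int32(np.round((h+.5)*S))],True,(0,255,255))
        u,v=np.int32(proj(n,np.array([c]))[0]*S); r=R*S//2
        out.append(o[max(v-r,0):v+r,max(u-r,0):u+r])
    h=min(k.shape[0] for k in out); cv2.imwrite(f"pics/{tag}.png",cv2.hconcat([k[:h] for k in out]))
E
python3 - <<'E'
from h import *
o=bot.get_obs(); p=o["ee_pos"]; print(p,o["opening"],o["grasp_force"],o["wrist_force"])
z0=p[2]-.0547
I,M=snap("a",p[0],p[1],POT,z0)
show("a",I,[(p[0],p[1],z0,POT),(.4845,.132,0,BAT)],[p[0],p[1],.06],R=95)
E
```

```text
[0.48406634 0.13168404 0.09722998] 0.06245557361633191 28.447500485926867 [ 3.25632601e-01 -2.56832796e-03 -2.84309121e+00]
scene 1054 (array([0.4794329 , 0.13219382]), np.float64(0.8878346641615782))
top 1396 (array([0.48406634, 0.13168404]), np.float64(-0.0))
```

View pics/a.png

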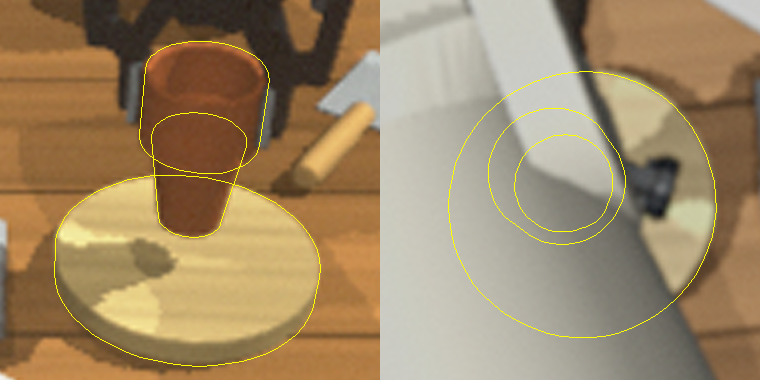

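The scene view shows the pot upright, matching its predicted outline and centred over the bat, with the foot about 25 mm above it. Lowering.

Call:
send_rows --targets "0 0 6 0 110; 0 0 13 0 110; 0 0 18 0 110; 0 0 21 0 110; 0 0 22.5 0 110; 0 0 23.5 0 110; 0 0 24 0 110; 0 0 24.5 0 110; 0 0 24.5 0 110"

```text
time: 7.08
ee_pos: [0.484, 0.1314, 0.0728]
tcp_rot: [180.0, 0.0, 160.4]
wrist_force: [-0.4, -0.1, -2.2]
opening: 0.0625
grasp_force: 28.5
```

Call:
send_rows --targets "0 0 0.4 0 110; 0 0 0.8 0 110; 0 0 0.8 0 110"

```text
time: 7.45
ee_pos: [0.4843, 0.1314, 0.0726]
tcp_rot: [180.0, 0.0, 160.4]
wrist_force: [-1.9, 0.0, 5.5]
opening: 0.063
grasp_force: 29.1
```

Call:
send_rows --targets "0 0 0 0 70; 0 0 0 0 60; 0 0 0 0 45; 0 0 0 0 20; 0 0 0 0 0; 0 0 0 0 0; 0 0 -10 0 0; 0 0 -35 0 0; 0 0 -75 0 0; 0 0 -125 0 0; 0 0 -160 0 0; 0 0 -170 0 0; 0 0 -170 0 0"

```text
time: 9.07
ee_pos: [0.4842, 0.1314, 0.2422]
tcp_rot: [180.0, 0.0, 160.4]
wrist_force: [0.1, 0.7, -0.3]
opening: 0.0853
grasp_force: 0.0
```

```bash
python3 - <<'E'
from h import *
I,M=snap("b",.4842,.1316,POT,.018)
print(to(.4465,-.118,.22),to(.4465,-.118,.054))
E
```

```text
scene 1025 (array([0.48067377, 0.13228832]), np.float64(0.9009571369121931))
top 19 (array([0.48041094, 0.07956875]), np.float64(0.022352315061202766))
[ -48.5 -247.3   20.9] [ -48.8 -247.1  186.9]
```

Call:
send_rows --targets "-5 -20 2 0 0; -12 -55 5 0 0; -20 -100 10 0 0; -29 -145 15 0 0; -38 -190 20 0 0; -44 -222 21 0 0; -48 -240 21 0 0; -49 -247 21 0 0; -49 -247 40 0 0; -49 -247 75 0 0; -49 -247 110 0 0; -49 -247 140 0 0; -49 -247 163 0 0; -49 -247 178 0 0; -49 -247 187 0 0; -49 -247 187 0 0; -49 -247 187 0 0"

```text
time: 11.3
ee_pos: [0.4479, -0.1179, 0.0558]
tcp_rot: [180.0, 0.1, 160.4]
wrist_force: [0.1, -0.3, 0.4]
opening: 0.0852
grasp_force: 0.0
```

Call:
send_rows --targets "0 0 0 0 35; 0 0 0 0 50; 0 0 0 0 60; 0 0 0 0 70; 0 0 0 0 80; 0 0 0 0 95; 0 0 0 0 110; 0 0 0 0 110"

```text
time: 12.3
ee_pos: [0.4477, -0.1178, 0.0556]
tcp_rot: [180.0, 0.1, 160.4]
wrist_force: [-0.7, 1.4, 5.7]
opening: 0.0647
grasp_force: 27.5
```

```bash
python3 - <<'E'
from h import *
print(bot.get_obs()["ee_pos"],to(.484,.1315,.20),to(.484,.1315,.0726+.042))
E
```

```text
[ 0.44773703 -0.11776465  0.05556193] [  49.2  247.1 -144.4] [ 49.3 247.  -59. ]
```

Call:
send_rows --targets "0 0 -3 0 110; 0 0 -12 0 110; 0 0 -30 0 110; 0 0 -60 0 110; 0 0 -95 0 110; 0 0 -125 0 110; 3 12 -142 0 110; 8 38 -144 0 110; 14 70 -144 0 110; 21 105 -144 0 110; 28 140 -144 0 110; 35 175 -144 0 110; 41 208 -144 0 110; 46 230 -144 0 110; 48 242 -144 0 110; 49 247 -144 0 110; 49 247 -144 0 110; 49 247 -144 0 110"

```text
time: 14.55
ee_pos: [0.484, 0.1308, 0.199]
tcp_rot: [-180.0, 0.0, 160.4]
wrist_force: [0.4, -0.8, -2.8]
opening: 0.0645
grasp_force: 28.7
```

```bash
python3 - <<'E'
from h import *
o=bot.get_obs(); p=o["ee_pos"]; print(p,o["opening"],o["grasp_force"],o["wrist_force"])
z0=p[2]-.0556
I={n:camera(n) for n in CM}
show("c",I,[(p[0],p[1],z0,POT),(.4842,.1315,.018,POT)],[p[0],p[1],.11],R=95)
E
```

```text
[0.48398618 0.13076078 0.19904546] 0.06451535799285886 28.695644703693688 [ 0.36621734 -0.77385861 -2.79901742]
```

View pics/c.png

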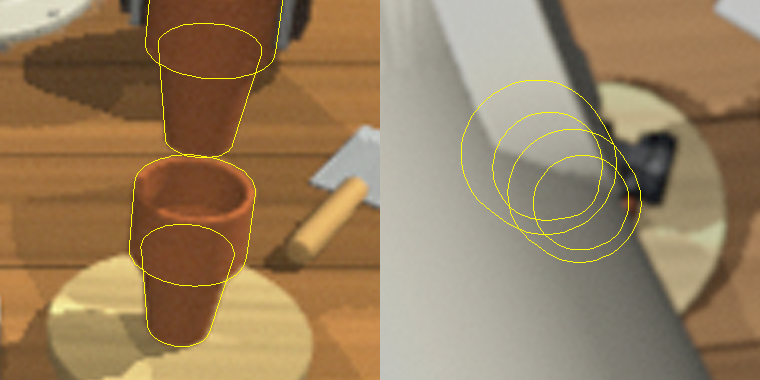

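The scene view shows both outlines matching to about 1 mm, with the held foot over the lower mouth. Descending.

Call:
send_rows --targets "0 0.5 8 0 110; 0 0.5 20 0 110; 0 0.5 32 0 110; 0 0.5 43 0 110; 0 0.5 52 0 110; 0 0.5 60 0 110; 0 0.5 66 0 110; 0 0.5 70 0 110; 0 0.5 70 0 110"

```text
time: 15.78
ee_pos: [0.4841, 0.1318, 0.1288]
tcp_rot: [-180.0, -0.0, 160.4]
wrist_force: [0.7, 0.7, -3.0]
opening: 0.0645
grasp_force: 28.7
```

Call:
send_rows --targets "0 0 3 0 110; 0 0 6 0 110; 0 0 9 0 110; 0 0 11 0 110; 0 0 12 0 110; 0 0 12 0 110"

```text
time: 16.52
ee_pos: [0.4842, 0.1318, 0.117]
tcp_rot: [-180.0, 0.0, 160.4]
wrist_force: [-0.4, -0.5, -2.6]
opening: 0.0643
grasp_force: 28.7
```

Call:
send_rows --targets "0 0 0.6 0 110; 0 0 1.2 0 110; 0 0 1.6 0 110; 0 0 1.6 0 110"

```text
time: 17.02
ee_pos: [0.4844, 0.1317, 0.1157]
tcp_rot: [180.0, 0.0, 160.4]
wrist_force: [0.4, -2.6, 1.0]
opening: 0.0646
grasp_force: 28.9
```

Call:
send_rows --targets "0 0 0.4 0 110; 0 0 0.4 0 110"

```text
time: 17.27
ee_pos: [0.4845, 0.1317, 0.1156]
tcp_rot: [180.0, 0.1, 160.4]
wrist_force: [0.1, -2.2, 5.2]
opening: 0.0646
grasp_force: 29.1
```

Seated at the predicted height. Releasing and moving off.

Call:
send_rows --targets "0 0 0 0 70; 0 0 0 0 60; 0 0 0 0 45; 0 0 0 0 20; 0 0 0 0 0; 0 0 0 0 0; 0 0 -10 0 0; 0 0 -35 0 0; 0 0 -75 0 0; 0 0 -115 0 0; 0 0 -125 0 0; 0 0 -125 0 0"

```text
time: 18.77
ee_pos: [0.4845, 0.1319, 0.2404]
tcp_rot: [180.0, 0.0, 160.4]
wrist_force: [0.1, 0.4, -0.7]
opening: 0.0854
grasp_force: 0.0
```

```bash
python3 - <<'E'
from h import *
print(bot.get_obs()["ee_pos"],to(.558,-.3555,.22),to(.558,-.3555,.054))
I={n:camera(n) for n in CM}
show("d",I,[(.4843,.1317,.06,POT),(.4842,.1315,.018,POT)],[.484,.1315,.09],R=95)
E
```

```text
[0.4844801  0.13191877 0.24043014] [-232.6 -434.6   20.4] [-232.5 -434.7  186.4]
```

View pics/d.png

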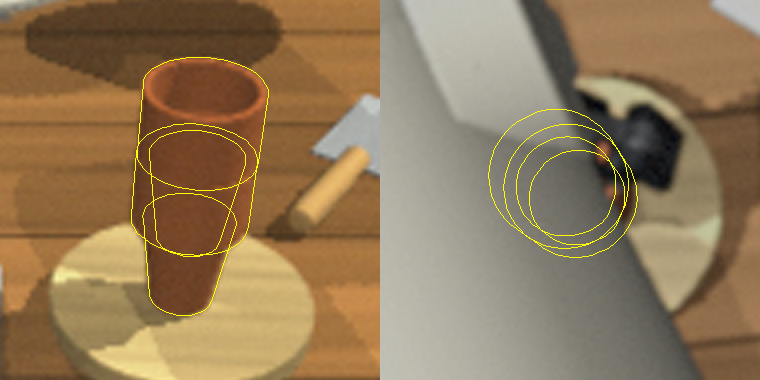

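The scene view shows the second pot home and straight, with the outline matching. Next is pot C.

Call:
send_rows --targets "-10 -18 -5 0 0; -27 -50 -5 0 0; -48 -90 0 0 0; -70 -130 0 0 0; -91 -170 0 0 0; -112 -210 5 0 0; -134 -250 10 0 0; -155 -290 15 0 0; -177 -330 20 0 0; -198 -370 20 0 0; -216 -403 20 0 0; -227 -424 20 0 0; -232 -433 20 0 0; -232.5 -434.7 20 0 0; -232.5 -434.7 35 0 0; -232.5 -434.7 65 0 0; -232.5 -434.7 100 0 0; -232.5 -434.7 130 0 0; -232.5 -434.7 150 0 0; -232.5 -434.7 150 0 0"

```text
time: 21.38
ee_pos: [0.5568, -0.354, 0.0885]
tcp_rot: [180.0, -0.2, 160.5]
wrist_force: [-0.3, -0.6, 0.7]
opening: 0.0851
grasp_force: 0.0
```

```bash
python3 - <<'E'
from h import *
o=bot.get_obs();print(o["ee_pos"],o["q"],to(.558,-.3555,.0555))
E
```

```text
[ 0.55675094 -0.35403494  0.0884811 ] [-3.24556955e+01  1.98139384e+01  1.17039294e+01  8.20664536e+01
  8.41220305e-03 -1.29317780e+01] [-1.8 -1.  33. ]
```

Call:
send_rows --targets "-1 -0.8 10 0 0; -1 -0.8 20 0 0; -1 -0.8 28 0 0; -1 -0.8 32 0 0; -1 -0.8 33 0 0; -1 -0.8 33 0 0; -1 -0.8 33 0 35; -1 -0.8 33 0 50; -1 -0.8 33 0 60; -1 -0.8 33 0 70; -1 -0.8 33 0 80; -1 -0.8 33 0 95; -1 -0.8 33 0 110; -1 -0.8 33 0 110"

```text
time: 23.12
ee_pos: [0.5584, -0.3566, 0.0573]
tcp_rot: [180.0, 0.0, 160.4]
wrist_force: [1.0, 3.3, 5.7]
opening: 0.0628
grasp_force: 27.8
```

```bash
python3 - <<'E'
from h import *
o=bot.get_obs();print(o["ee_pos"],to(.4844,.1317,.245),to(.4844,.1317,o["ee_pos"][2]-.0556+.1156+.042))
E
```

```text
[ 0.5584473  -0.35658189  0.05733163] [ 233.3  435.3 -187.7] [ 233.3  435.3 -102. ]
```

Call:
send_rows --targets "0 0 -3 0 110; 0 0 -12 0 110; 0 0 -32 0 110; 0 0 -62 0 110; 0 0 -97 0 110; 0 0 -132 0 110; 5 10 -162 0 110; 15 30 -182 0 110; 31 58 -188 0 110; 49 92 -188 0 110; 68 127 -188 0 110; 87 162 -188 0 110; 106 197 -188 0 110; 125 232 -188 0 110; 144 267 -188 0 110; 163 303 -188 0 110; 180 335 -188 0 110; 195 363 -188 0 110; 207 387 -188 0 110; 213 398 -188 0 110"

```text
time: 25.62
ee_pos: [0.4901, 0.0912, 0.2454]
tcp_rot: [180.0, 0.0, 160.5]
wrist_force: [1.5, -0.2, -3.2]
opening: 0.0629
grasp_force: 28.4
```

```bash
python3 - <<'E'
from h import *
o=bot.get_obs();print(o["ee_pos"],o["grasp_force"],o["wrist_force"],to(.4844,.1317,.245))
E
```

```text
[0.49007135 0.09116363 0.24542209] 28.385129291564226 [ 1.48137126 -0.17404213 -3.17859813] [18.9 36.3  0.4]
```

Call:
send_rows --targets "6 12 0 0 110; 12 24 0 0 110; 17 32 0 0 110; 19.5 36.5 0 0 110; 20 37.3 0 0 110; 20 37.3 0 0 110; 20 37.3 0 0 110"

```text
time: 26.5
ee_pos: [0.4847, 0.1312, 0.245]
tcp_rot: [-180.0, 0.0, 160.4]
wrist_force: [0.1, 0.2, -2.5]
opening: 0.0632
grasp_force: 28.4
```

```bash
python3 - <<'E'
from h import *
o=bot.get_obs(); p=o["ee_pos"]; print(p,o["opening"],o["grasp_force"],o["wrist_force"],to(.4844,.1317,.1593))
I={n:camera(n) for n in CM}
show("e",I,[(p[0],p[1],p[2]-.0573,POT),(.4843,.1317,.06,POT)],[p[0],p[1],.15],R=95)
E
```

```text
[0.48466812 0.13120245 0.24502022] 0.06316937284703543 28.387722820043564 [ 0.07115457  0.19077783 -2.53560706] [ 0.4  0.4 85.7]
```

View pics/e.png

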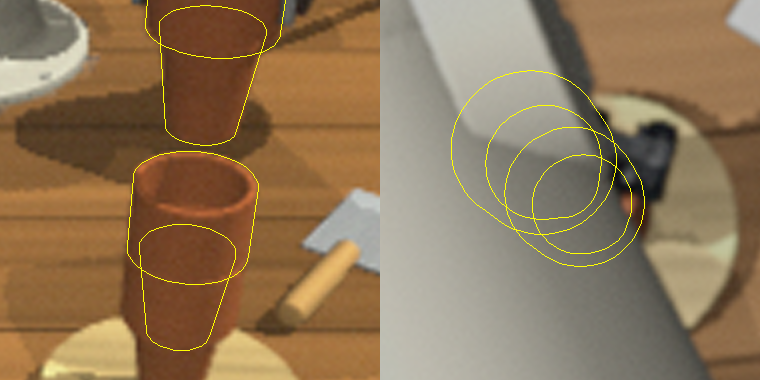

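The scene view shows the held pot hanging straight and aligned above the stack's mouth. Descending.

Call:
send_rows --targets "0.3 0.3 8 0 110; 0.3 0.3 20 0 110; 0.3 0.3 32 0 110; 0.3 0.3 43 0 110; 0.3 0.3 52 0 110; 0.3 0.3 60 0 110; 0.3 0.3 66 0 110; 0.3 0.3 72 0 110; 0.3 0.3 72 0 110"

```text
time: 27.72
ee_pos: [0.4843, 0.1318, 0.1726]
tcp_rot: [-180.0, -0.0, 160.4]
wrist_force: [-1.3, 1.0, -2.8]
opening: 0.0633
grasp_force: 28.4
```

Call:
send_rows --targets "0 0 3 0 110; 0 0 6 0 110; 0 0 9 0 110; 0 0 11 0 110; 0 0 12 0 110; 0 0 12 0 110"

```text
time: 28.48
ee_pos: [0.4844, 0.1318, 0.1609]
tcp_rot: [-180.0, 0.0, 160.4]
wrist_force: [-0.1, -1.0, -3.0]
opening: 0.0631
grasp_force: 28.3
```

Call:
send_rows --targets "0 0 0.6 0 110; 0 0 1.2 0 110; 0 0 1.6 0 110; 0 0 1.6 0 110"

```text
time: 28.98
ee_pos: [0.4846, 0.1317, 0.1598]
tcp_rot: [180.0, 0.0, 160.4]
wrist_force: [0.5, -1.2, 1.8]
opening: 0.0628
grasp_force: 28.4
```

Call:
send_rows --targets "0 0 0.4 0 110; 0 0 0.4 0 110"

```text
time: 29.22
ee_pos: [0.4847, 0.1317, 0.1597]
tcp_rot: [180.0, 0.1, 160.4]
wrist_force: [0.1, -3.0, 5.5]
opening: 0.0628
grasp_force: 28.5
```

Call:
send_rows --targets "0 0 0 0 70; 0 0 0 0 60; 0 0 0 0 45; 0 0 0 0 20; 0 0 0 0 0; 0 0 0 0 0; 0 0 -10 0 0; 0 0 -35 0 0; 0 0 -75 0 0; 0 0 -110 0 0; 60 0 -120 0 0; 120 0 -120 0 0; 150 0 -120 0 0; 150 0 -120 0 0; 150 0 -120 0 0"

```text
time: 31.1
ee_pos: [0.3435, 0.1822, 0.2795]
tcp_rot: [180.0, 0.0, 160.4]
wrist_force: [-0.1, -0.1, -0.1]
opening: 0.0857
grasp_force: 0.0
```

```bash
python3 - <<'E'
from h import *
o=bot.get_obs(); print(o["ee_pos"],o["wrist_force"])
I={n:camera(n) for n in CM}
show("f",I,[(.4845,.1317,z,POT) for z in(.018,.06,.102)],[.4845,.1317,.11],R=95)
E
```

```text
[0.34353428 0.18218853 0.2794519 ] [-0.13568649 -0.13809318 -0.09880019]
```

View pics/f.png

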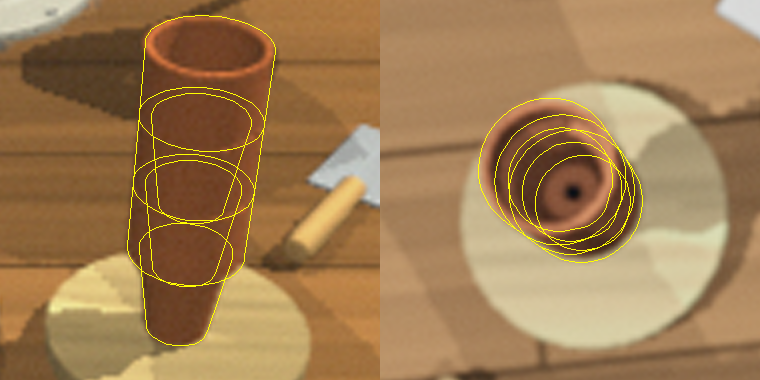

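Both views show a straight, fully nested stack in the middle of the bat, matching the model outlines. Handing in.

```bash
python3 -c "
from workcell import ticket
print(ticket.job_done())"
```

```text
the job is handed in; nothing more can be done
None
```

The three pots stand nested in one straight, upright stack in the middle of the bat, each home on the rim below, as both final camera views showed; the arm had let go and was clear when I handed the job in after about 31 s, no verdict was returned, and the other things on the bench were left alone.

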